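# Clip the wooden ladle into its spring-jaw rest

## Task

The wooden ladle lies under the low riser shelf with only its knobbed handle end sticking out. Draw it right out from under the riser, lay it down on the open counter and let go; then take it by the middle of its handle and press it into the ladle rest, so that the spring jaw snaps shut over the handle just next to the knob and the handle lies level in the saddle with the bowl beyond the saddle, bowl open upwards. Do not push over or shift the canister, the jug or the steamer basket.

Things in the scene. Friction and masses are not known exactly. Their poses are not given: they have to be found in the camera images.
- ladle_mid (a point): Mid-handle of the loose wooden ladle (pale, 0.1 kg, 272 mm long), on the handle's axis: the place to grip it for pressing. x runs along the handle from knob to bowl, z out of the open bowl. Rod 16 mm in diameter from x = -92 to +96 mm; end knob a 28 mm ball centred at x = -104. Lying on the counter the axis is level, 14 mm up. At the start all beyond x = -41 to -21 mm is under the riser.
- ladle_neck (a point): Point on the ladle handle's axis, 62 mm from ladle_mid towards the knob (42 mm from the ball's centre), same axes: in the part that sticks out at the start, where the ladle can first be gripped, and the part that the spring jaw must hold in the end.
- ladle_head (a point): Point on the handle's axis at the centre of the ladle's bowl, 122 mm from ladle_mid, same axes. The bowl is round, 64 mm in diameter, from 14 mm below the axis to 18 mm above it.
- riser: Low brown wooden riser shelf fixed to the counter, 200 mm deep (x), 260 wide (y), 67 high, 55 clear underneath; closed at the back and sides, open only at the front, which faces its own -x. Origin: centre of its underside on the counter; the front edge is at x = -100 mm.
- rest: The ladle rest, fixed to the counter: dark wooden plank 180 (x) x 75 (y) x 14 mm with a spring jaw on it towards -x and a forked saddle towards +x. Origin: centre of the plank's underside. The ladle lies along x, knob at the -x end, bowl beyond the saddle. Between jaw and saddle (x = -42 to +46 mm) nothing rises above the plank: room for the fingers beside the handle.
- jaw_seat (a point): Where ladle_neck must end: centre of the jaw, 55 mm above the counter; axes as the rest. Two sprung steel plates, 40 mm long, 71 mm high, carry free-turning black rollers 12 mm thick, 10 mm apart, axes 9.5 mm above this point. A rod pushed down from first touch, about 18 mm above, parts them (about 6 N at the jaw, twice that at ladle_mid); they snap shut when it lies on the fixed seat.
- saddle_seat (a point): Where the handle's axis lies in the forked saddle, 115 mm from jaw_seat along the rest's x, same height. The saddle is 12 mm long, with a flat seat and two prongs flaring outwards, 18 mm apart at the foot and 39 mm at the top, tops 68 mm above the counter.
- jaw_left (a joint): Opening angle of the jaw plate on the rest's +y side, rad: 0 shut, about 0.08 when the rod passes, spring-loaded shut.
- jaw_right (a joint): The same for the plate on the -y side.
- canister_mid (a point): Middle (60 mm up) of the orange plastic canister with twist cap, 86 mm in diameter, 121 mm tall, standing beside the riser. Not to be disturbed.
- jug_mid (a point): A point on the axis, 60 mm up, of the glass measuring jug, 100 mm in diameter, 125 mm tall, handle 86 mm out along its +y. Not to be disturbed.
- basket_mid (a point): A point on the axis, 30 mm up, of the empty aluminium steamer basket, 184 mm in diameter (222 mm over its two lugs), 55 mm tall. Not to be disturbed.
There are look-alikes about, which are no part of the job. What is meant by the rest is not blue or yellow, and is the smaller of those in its own colour.

How it is judged (in metres and radians):
On the way:
1. the ladle is wholly out from under the riser, lying on the counter and let go (x of ladle_head in the frame of riser below -0.13 m and height (world z) of each of ladle_mid, ladle_head below 0.03 m and contact force between the fingers and ladle below 0.1 N and linear speed of ladle below 0.05 m/s), for 0.2 s.
At the end, for the whole second after the job is handed in: Ladle at rest in its rest: ladle_neck within 5 mm sideways, 4 mm in height and -18 to +15 mm along x of jaw_seat; handle within 0.12 rad of the rest's x, bowl beyond the saddle, level within 12 mm, opening upwards (tilt under 0.5 rad); both jaw plates under 0.05 rad (x of ladle_neck in the frame of jaw_seat between -0.018 and 0.015 m and y of ladle_neck in the frame of jaw_seat between -0.005 and 0.005 m and z of ladle_neck in the frame of jaw_seat between -0.004 and 0.004 m and x of ladle_head in the frame of jaw_seat above 0.12 m and z of ladle_head in the frame of jaw_seat between -0.012 and 0.012 m and angle between the x axis of ladle_mid and the x axis of rest, either way round below 0.12 rad and angle between ladle_mid's own z axis and vertical below 0.5 rad and value of joint each of jaw_left, jaw_right below 0.05 rad and linear speed of ladle below 0.02 m/s); the robot touches nothing.
It fails at once if the canister is shifted by more than 30 mm or tipped (distance of canister_mid from where it was at the start of the episode above 0.03 m or angle between canister_mid's own z axis and vertical above 0.3 rad).
It fails at once if the jug is shifted by more than 30 mm or tipped (distance of jug_mid from where it was at the start of the episode above 0.03 m or angle between jug_mid's own z axis and vertical above 0.3 rad).
It fails at once if the steamer basket is shifted by more than 30 mm or tipped (distance of basket_mid from where it was at the start of the episode above 0.03 m or angle between basket_mid's own z axis and vertical above 0.3 rad).
It also fails if it takes over 51 s, if anything falls off the work surface, if the arm or the gripper's body presses on something with over 40 N, if the wrist force passes 120 N, or if a joint passes its speed limit or range.

## Robot

A 6-joint arm with a two-finger parallel gripper is mounted at the origin on the work surface. World frame = base frame: x ahead of the robot, y to its left, z up, the work surface at z = 0. Lengths are in mm, angles in rad, forces in N, time in s.
With the tool pointing down it reaches from about 375 to 925 mm from the base axis. Payload 5.7 kg.
Tool frame: the origin (TCP) lies midway between the tips of the shut fingers; the grasp point (between the pads) lies 19 mm behind it (manip.hold_point_z is the z of the grasp point in the tool frame, in mm); z points along the fingers, y is the line along which they close (so a half turn about z gives the same grasp; the last joint's range is limited). The gripper opens to 85 mm and grips with 20 to 120 N. Pads are 22 mm wide; open, the fingers measure 114 mm over their backs; the gripper's body (76 mm by 85 mm) begins 54 mm behind the grasp point. The pads swing forward as they close: fully open they stand 13 mm farther back than shut.
Start: joints at [1.112, 0.359, 1.51, -0, 1.272, -0.115], TCP at [202.232, 564.859, 231.267] pointing down, gripper open.
Joint ranges: [-2.97, 2.97], [-1.01, 2.36], [0.21, 2.38], [-0.96, 4.11], [0.2, 2.71], [-2.98, 2.98]. Speed limits (rad/s): [2.39, 2.39, 3.14, 3.14, 3.14, 3.14].

## Interface

Orientations are given as [roll, pitch, yaw] about the fixed x, y, z axes, in that order (R = Rz(yaw) Ry(pitch) Rx(roll)).
In Python, from plant import manip gives the robot as it stands.
- The arm moves only by the tool servo_tool, never from a script. Its argument "plan" is a list of rows, each a list of 3 entries, a list of its own where there are three numbers: the finger opening in m, from 0 to 0.0854, then the shift along the tool's x, y, z in m, then the turn about the tool's z in degrees. A call has 1 to 10 rows; each row shifts and turns the commanded pose from where the row before left it, along the tool's axes as they then stand; what a row does not reach is not made up. A row lasts 1/8 s, in which the tool goes at most 62.5 mm and 10.7 degrees, less where a joint would pass 70% of its speed; a pose out of reach is approached as far as the arm can. A call is refused whole if a number of a shift passes 0.0625 or a number of a turn 10.7, either way. A call with a gripper value outside its range is refused whole. The fingers move at their own pace and stop on an object; "force" is the grip in N (left out, the last holds). Time passes only in rows, so rows that do not move let the fingers close. It gives the time, the measured TCP pose, the force, the opening and the grip force at its end, in the units of the state.
- manip.state(): the state, without advancing time (a new reading comes with each control period).
- manip.get_image(name): name is "scene" or "top" or "wrist"; returns the picture (400x640x3 uint8, red, green, blue); there is no depth.
- manip.camera_info(name): a dict with "fx", "fy", "cx", "cy" (pixels), "xyz" and "orientation" of the camera in the world; the wrist camera has in their place "T_tool_cam" (4x4, takes a point from camera to tool coordinates, whose origin is the TCP and whose axes are the flange's). Camera axes: x right, y down, z forward; pixel columns grow to the right and rows downward; lengths in mm; the calibration is good to about 2 mm. A picture is of the moment at which its call begins: read the wrist's pose just before it. camera_info takes no time and is no camera call.
- manip.sign_off(): hands the job in; it is judged then, once.
The state is a dict: "t": time; "joint_positions": joint angles; "qvel": joint speeds; "tau": joint torques, N m; "tcp_pos": TCP position; "ee_rot": TCP orientation; "wrist_force": force on the tool from outside, world axes, zero at the start; "moment": the same for the moment, N m; "gripper_width": finger opening in mm; "grip_force": force on a finger pad.
Only numpy, scipy, OpenCV 4.12 (cv2) and the standard library are available. Lean on these libraries where they do the work, as an engineer would, in place of code of your own. Each camera call takes 0.05 s, during which the arm holds its last target. There are 200 camera calls.

## Working session

There is one attempt and no reset: what is moved stays moved. The work goes in short steps, Python scripts to look and compute and a tool call to move; the robot and the scene stay as the last step left them, time stands still between calls to the robot, and variables do not carry over. Pictures are saved under pics/ and viewed, at most 10 in all, crops included, and the job is handed in when it is done.

Besides the shell and the picture viewer there is one more tool, called after ">>>" by a JSON object that holds its "method" and its "body", one argument or row to a line. servo_tool: Moves the arm, as the interface text tells. Its arguments: {"type":"object","properties":{"plan":{"type":"array"},"force":{"type":"number"}},"required":["plan"]}

```bash
ls; mkdir -p pics
cat > h.py <<'E'
import numpy as np, cv2
from scipy.spatial.transform import Rotation as R
from plant import manip
def cam(name):
    c=manip.camera_info(name); K=(c['fx'],c['fy'],c['cx'],c['cy'])
    if 'T_tool_cam' in c:
        s=manip.state(); T=np.eye(4); T[:3,:3]=R.from_euler('xyz',s['ee_rot']).as_matrix(); T[:3,3]=s['tcp_pos']
        T=T@np.array(c['T_tool_cam'])
    else:
        T=np.eye(4); o=np.array(c['orientation']); T[:3,:3]=R.from_euler('xyz',o).as_matrix() if o.size==3 else o; T[:3,3]=c['xyz']
    return K,T
def ray(K,T,u,v,z):
    d=T[:3,:3]@np.array([(u-K[2])/K[0],(v-K[3])/K[1],1]); return T[:3,3]+d*(z-T[2,3])/d[2]
def proj(K,T,p):
    q=T[:3,:3].T@(np.array(p)-T[:3,3]); return np.array([K[0]*q[0]/q[2]+K[2],K[1]*q[1]/q[2]+K[3]])
def save(img,n): cv2.imwrite('pics/'+n,img[...,::-1])
E
python3 - <<'E'
from h import *
for n in ('top','scene'):
    im=manip.get_image(n); np.save(n+'.npy',im); save(im,n+'.png'); print(n,manip.camera_info(n))
print(manip.state(), manip.hold_point_z)
print(manip.camera_info('wrist'))
E
```

```text
pics
top {'fx': 426.60900501158676, 'fy': 426.60900501158676, 'cx': 311.00639509531686, 'cy': 192.0897992521565, 'xyz': array([ 378.84634973,   75.49795286, 1153.9634712 ]), 'orientation': array([-3.01366908, -0.02108308, -1.54875176])}
scene {'fx': 456.8567087497172, 'fy': 456.8567087497172, 'cx': 315.3600345496426, 'cy': 195.1021051053974, 'xyz': array([ 973.32924053, -599.20692196, 1309.77538442]), 'orientation': array([-2.57320602, -0.00766796,  0.57390805])}
{'t': 0.1, 'joint_positions': array([ 1.11191015e+00,  3.59445318e-01,  1.51134548e+00,  5.55535352e-06,
        1.27252918e+00, -1.15103493e-01]), 'qvel': array([ 2.26565221e-04, -1.33152088e-03, -3.87244799e-03, -2.27720337e-04,
        6.05814591e-05, -2.08439769e-05]), 'tau': array([ 2.86060085e-04, -5.28649127e+01, -2.79354143e+01, -1.89022257e-04,
        5.10882412e-03, -1.00925945e-05]), 'tcp_pos': array([201.95475237, 564.31630465, 230.52221885]), 'ee_rot': array([-3.13987737e+00, -2.03654067e-04,  2.79780815e+00]), 'wrist_force': array([ 0.59698995, -0.03042457, -0.5129504 ]), 'moment': array([-0.01462105,  0.02404156,  0.01363263]), 'grip_force': 0.0, 'gripper_width': 85.55738923198548} -18.700000000000003
{'fx': 328.1744731802391, 'fy': 328.1744731802391, 'cx': 320.93939662866325, 'cy': 200.80740047372151, 'T_tool_cam': array([[-9.48049032e-04, -9.61289921e-01, -2.75537274e-01,
         7.11544659e+01],
       [ 9.99999361e-01, -7.41658398e-04, -8.53240941e-04,
         6.08332008e-01],
       [ 6.15857382e-04, -2.75537907e-01,  9.61290010e-01,
        -1.41645159e+02],
       [ 0.00000000e+00,  0.00000000e+00,  0.00000000e+00,
         1.00000000e+00]])}
```

View pics/top.png

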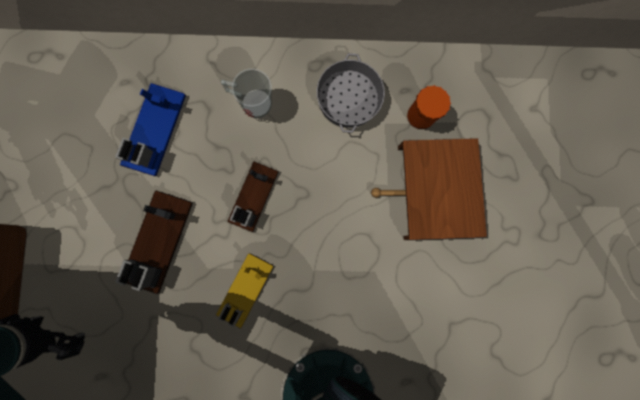

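View pics/scene.png

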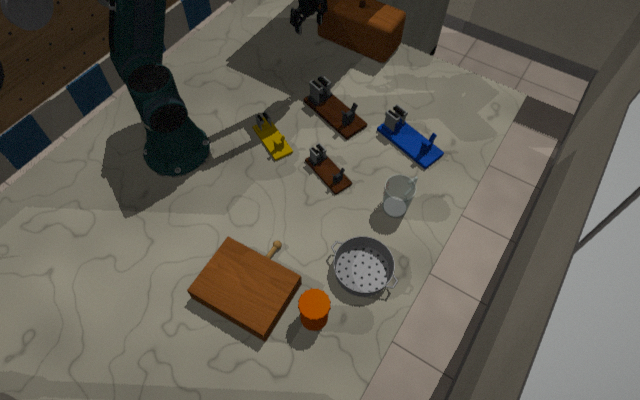

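Top view: brown plank large at (157,242), brown plank small at (255,197), blue at (155,130) and yellow at (247,290). The one meant is the small brown one: not blue or yellow, and the smaller of the two browns. Its jaw is at about (241,214) and its saddle at about (265,173). The ladle knob is at (376,192), the riser at (445,189).

```bash
cat > m.py <<'E'
from h import *
im=np.load('top.npy'); K,T=cam('top')
hsv=cv2.cvtColor(im,cv2.COLOR_RGB2HSV)
def rect(mask,box,z,name):
    m=np.zeros_like(mask); x0,y0,x1,y1=box; m[y0:y1,x0:x1]=mask[y0:y1,x0:x1]
    m=cv2.morphologyEx(m,cv2.MORPH_CLOSE,np.ones((9,9)))
    c=max(cv2.findContours(m,0,2)[0],key=cv2.contourArea)
    P=np.array([ray(K,T,u,v,z)[:2] for u,v in c[:,0]],np.float32)
    print(name,cv2.contourArea(c),cv2.minAreaRect(P),'\n',cv2.boxPoints(cv2.minAreaRect(P)).round(0).tolist()); return m
H,S,V=cv2.split(hsv)
print(hsv[200,255],hsv[190,445],hsv[192,376],hsv[193,392],hsv[230,340])
brown=((S>110)&((H<15)|(H>170))).astype(np.uint8)*255
rect(brown,(225,155,285,235),14,'small'); rect(brown,(115,185,200,300),14,'large'); rect(brown,(396,130,495,245),67,'riser')
lad=((S>75)&(V>70)).astype(np.uint8)*255
m=lad[180:205,366:404]; c=max(cv2.findContours(m,0,2)[0],key=cv2.contourArea)+[366,180]
P=np.array([ray(K,T,u,v,14)[:2] for u,v in c[:,0]]); print(P.min(0),P.max(0),c[:,0].min(0),c[:,0].max(0))
ys,xs=np.nonzero(m)
for x in range(m.shape[1]): 
    r=np.nonzero(m[:,x])[0]
    if len(r): print(x+366,r.min()+180,r.max()+180,ray(K,T,x+366,r.mean()+180,14)[:2].round(1))
a=cv2.resize(im[150:245,215:295],None,fx=5,fy=5,interpolation=2); b=cv2.resize(im[160:255,360:440],None,fx=5,fy=5,interpolation=2)
save(np.hstack([a,b]),'crop.png')
E
python3 m.py
```

```text
[ 10 190  55] [ 12 183 106] [ 16 140 137] [ 16 138 135] [ 20  41 136]
small 1268.0 ((511.7747802734375, 210.58248901367188), (72.02648162841797, 175.2024688720703), 69.27227783203125) 
 [[417.0, 208.0], [581.0, 146.0], [606.0, 213.0], [443.0, 275.0]]
large 2890.5 ((385.7697448730469, 458.9599609375), (104.22472381591797, 249.7950439453125), 72.90679168701172) 
 [[251.0, 446.0], [490.0, 372.0], [520.0, 472.0], [282.0, 545.0]]
riser 7493.0 ((538.4593505859375, -282.9501037597656), (259.15496826171875, 212.24566650390625), 3.0530593395233154) 
 [[403.0, -184.0], [415.0, -396.0], [674.0, -382.0], [662.0, -170.0]]
[ 516.91862445 -194.35549354] [ 541.65259102 -107.4181317 ] [371 188] [403 197]
371 190 194 [ 530.3 -107.4]
372 189 195 [ 530.3 -110.2]
373 188 196 [ 530.4 -112.9]
374 188 196 [ 530.5 -115.6]
375 188 197 [ 529.2 -118.3]
376 188 197 [ 529.2 -121. ]
377 188 197 [ 529.3 -123.7]
378 188 196 [ 530.7 -126.4]
379 189 196 [ 529.4 -129.1]
380 189 195 [ 530.9 -131.8]
381 190 195 [ 529.6 -134.6]
382 190 195 [ 529.6 -137.3]
383 190 195 [ 529.7 -140. ]
384 190 195 [ 529.8 -142.7]
385 190 195 [ 529.8 -145.4]
386 190 195 [ 529.9 -148.1]
387 190 195 [ 530.  -150.8]
388 190 195 [ 530.  -153.6]
389 190 195 [ 530.1 -156.3]
390 190 195 [ 530.2 -159. ]
391 190 195 [ 530.2 -161.7]
392 190 195 [ 530.3 -164.4]
393 190 195 [ 530.4 -167.1]
394 190 195 [ 530.4 -169.9]
395 190 195 [ 530.5 -172.6]
396 190 195 [ 530.6 -175.3]
397 190 195 [ 530.6 -178. ]
398 190 195 [ 530.7 -180.7]
399 190 195 [ 530.8 -183.4]
400 190 195 [ 530.8 -186.2]
401 190 195 [ 530.9 -188.9]
402 190 195 [ 531.  -191.6]
403 190 195 [ 531.  -194.3]
```

View pics/crop.png

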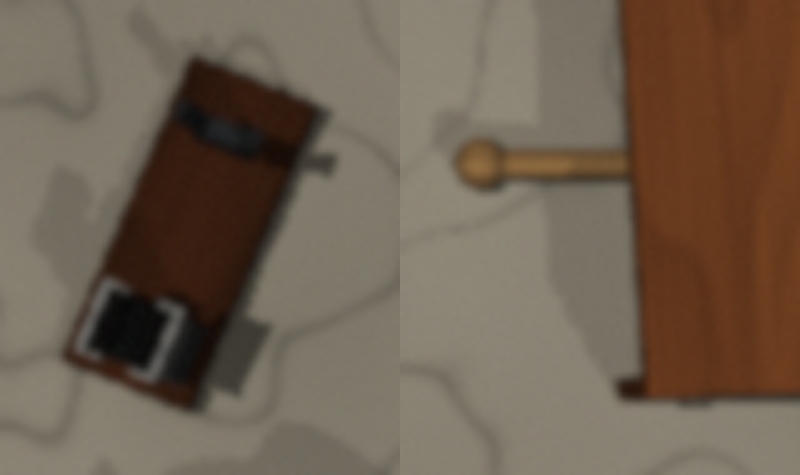

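The crop confirms the small dark-brown rest (measured 72 x 175 mm against 75 x 180). The jaw is at its lower left and the saddle at its upper right, and its yaw is about -20.7°. The ladle knob is at about (530,-121) and the handle points along -y. I'll go over the rest first for a closer look.

>>> {"method": "servo_tool", "body": {
  "plan": [
    [0.085,[-0.047,-0.0277,0],0],
    [0.085,[-0.047,-0.0277,0],0],
    [0.085,[-0.047,-0.0277,0],0],
    [0.085,[-0.047,-0.0277,0],0],
    [0.085,[-0.047,-0.0277,0],0],
    [0.085,[-0.047,-0.0277,0],0],
    [0.085,[-0.047,-0.0277,0],0],
    [0.085,[-0.047,-0.0277,0],0],
    [0.085,[0,0,0],0],
    [0.085,[0,0,0],0]
  ]
}}

```text
t: 1.35
tcp_pos: [480.9, 229.5, 230.9]
ee_rot: [-3.141, -0.001, 2.797]
wrist_force: [0.3, -0.0, -1.3]
gripper_width: 84.9
grip_force: 0.0
```

Run:
```python
from h import *
K,T=cam('wrist'); im=manip.get_image('wrist'); np.savez('w1.npz',im=im,K=K,T=T); save(im,'w1.png'); s=manip.state(); print(s['tcp_pos'],s['ee_rot'],s['t'])
for p in [(512,210,14),(453,233,71),(561,192,68)]: print(proj(K,T,p))
```

```text
[480.5461007  230.00478009 230.94171015] [-3.14118586e+00 -1.34055725e-03  2.79806111e+00] 1.4
[313.92077421 204.65443489]
[313.96203055 156.40112411]
[312.76082202 268.47240628]
```

View pics/w1.png

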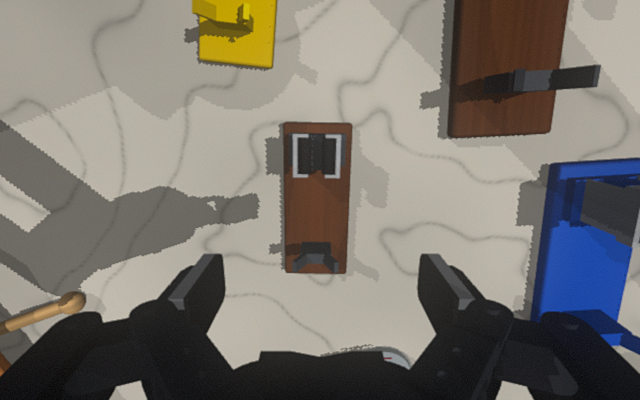

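Wrist view: the rest is centred at (318,197), with the jaw rollers at (317,155) and the saddle at (316,257). The ladle knob is at (72,301) and the fingers are below it. Next I measure the plank, jaw and knob in numbers.

Run:
```python
from h import *
d=np.load('w1.npz'); im=d['im'];K=d['K'];T=d['T']
hsv=cv2.cvtColor(im,cv2.COLOR_RGB2HSV); H,S,V=cv2.split(hsv)
m=np.zeros(S.shape,np.uint8); b=(slice(110,285),slice(270,365)); m[b]=(((S>110)&((H<15)|(H>170)))[b])*255
m=cv2.morphologyEx(m,cv2.MORPH_OPEN,np.ones((3,3)))
c=np.vstack(cv2.findContours(m,0,2)[0]); c=cv2.convexHull(c)
P=np.array([ray(K,T,u,v,14)[:2] for u,v in c[:,0]],np.float32); r=cv2.minAreaRect(P); print(r); print(cv2.boxPoints(r).tolist())
# light steel frame plates of the jaw (top 71), dark rollers
for row in (140,150,160,170): print(row,V[row,285:352].tolist())
for row in (245,250,255,260,265): print(row,V[row,285:352].tolist())
# knob
k=((S>75)&(V>60)&(H>10)&(H<28)).astype(np.uint8); ys,xs=np.nonzero(k[285:320,50:90]); print(xs.min()+50,xs.max()+50,ys.min()+285,ys.max()+285)
m2=k.copy(); m2[:280]=0; m2[:,100:]=0; cc=cv2.connectedComponentsWithStats(m2); print(cc[2][1:].tolist())
for u,v in [(73,301),(40,312),(15,321)]: print(u,v,ray(K,T,u,v,14)[:2])
```

```text
((510.66693115234375, 213.5418701171875), (71.85474395751953, 176.1128692626953), 68.7347183227539)
[[415.5757751464844, 211.9976348876953], [579.6973266601562, 148.1238555908203], [605.758056640625, 215.0861053466797], [441.63653564453125, 278.95989990234375]]
140 [65, 64, 65, 63, 59, 56, 55, 86, 144, 162, 164, 152, 108, 56, 42, 48, 49, 49, 54, 50, 54, 49, 51, 50, 48, 47, 52, 58, 53, 51, 53, 50, 53, 54, 55, 58, 55, 51, 47, 48, 48, 47, 49, 48, 52, 51, 47, 49, 47, 44, 58, 119, 158, 169, 168, 150, 103, 72, 74, 75, 76, 89, 87, 92, 88, 87, 104]
150 [60, 61, 62, 60, 57, 53, 52, 86, 141, 163, 164, 154, 107, 57, 38, 45, 46, 51, 48, 52, 51, 51, 53, 50, 42, 44, 53, 56, 51, 48, 49, 50, 51, 48, 48, 51, 48, 45, 47, 48, 48, 49, 51, 46, 55, 50, 49, 50, 46, 48, 60, 134, 166, 169, 167, 132, 84, 68, 73, 71, 79, 87, 87, 86, 84, 86, 134]
160 [61, 60, 59, 60, 56, 50, 52, 89, 144, 168, 167, 157, 112, 50, 40, 46, 44, 49, 49, 50, 51, 48, 49, 44, 48, 47, 45, 50, 46, 47, 49, 49, 46, 47, 46, 51, 47, 43, 42, 46, 47, 48, 50, 50, 51, 53, 48, 48, 45, 54, 95, 151, 170, 168, 168, 128, 72, 70, 73, 73, 81, 88, 87, 87
[... 1166 characters left out ...]
5, 87, 69, 50, 49, 47, 48, 58, 63, 62, 64, 61, 62, 64, 63, 66, 68, 74, 69, 70, 76, 77, 79, 78, 77, 79, 76, 77, 76, 79, 77, 66, 53, 49, 52, 49, 50, 50, 51, 50, 49, 49, 50, 48, 53, 58, 74, 81, 80, 77, 77, 80, 79, 78, 77, 97, 142, 165, 163, 163, 161]
265 [75, 83, 91, 91, 90, 94, 92, 76, 71, 71, 69, 66, 65, 64, 65, 63, 65, 64, 65, 72, 82, 94, 96, 94, 98, 96, 96, 97, 99, 98, 95, 97, 96, 100, 98, 95, 91, 84, 86, 82, 73, 55, 53, 49, 52, 51, 53, 53, 55, 69, 79, 77, 78, 77, 78, 80, 77, 76, 76, 79, 77, 113, 152, 163, 159, 160, 159]
50 84 292 316
[[0, 292, 85, 43, 1247], [0, 352, 11, 25, 142]]
73 301 [ 527.93073679 -115.54276122]
40 312 [ 527.59739796 -163.10470358]
15 321 [ 528.17948663 -200.39006021]
```

>>> {"method": "servo_tool", "body": {
  "plan": [
    [0.085,[-0.0248,-0.0486,0],0],
    [0.085,[-0.0248,-0.0486,0],0],
    [0.085,[-0.0248,-0.0486,0],0],
    [0.085,[-0.0248,-0.0486,0],0],
    [0.085,[-0.0248,-0.0486,0],0],
    [0.085,[-0.0248,-0.0486,0],0],
    [0.085,[-0.0248,-0.0486,0],0],
    [0.06,[0,0,0.025],10],
    [0.06,[0,0,0.025],10],
    [0.06,[0,0,0.025],10]
  ]
}}

```text
t: 2.65
tcp_pos: [530.3, -147.7, 155.6]
ee_rot: [3.141, -0.0, 2.27]
wrist_force: [-0.4, 1.0, 0.4]
gripper_width: 60.0
grip_force: 0.0
```

>>> {"method": "servo_tool", "body": {
  "plan": [
    [0.06,[0,0,0],10],
    [0.06,[0,0,0],10],
    [0.06,[0,0,0],10],
    [0.06,[0,0,0],9],
    [0.06,[0,0,0],0],
    [0.06,[0,0,0],0]
  ]
}}

```text
t: 3.4
tcp_pos: [530.3, -148.3, 156.3]
ee_rot: [-3.141, -0.0, 1.598]
wrist_force: [0.8, 0.3, -0.2]
gripper_width: 59.6
grip_force: 0.0
```

Run:
```python
from h import *
K,T=cam('wrist'); im=manip.get_image('wrist'); np.savez('w2.npz',im=im,K=K,T=T); save(im,'w2.png'); s=manip.state(); print(s['tcp_pos'],s['ee_rot'],s['t'],s['joint_positions'])
for p in [(530,-121,14),(530,-151,14)]: print(proj(K,T,p))
d=np.load('w1.npz');K,T=d['K'],d['T']
for u,v,z in [(316.4,145,71),(316.4,155,71),(315.8,257,68),(293,257,68),(337,257,68)]: print(u,v,ray(K,T,u,v,z))
```

```text
[ 530.34781902 -148.56593774  156.34119432] [-3.14148353e+00 -3.24215915e-05  1.59700830e+00] 3.45 [-3.98545668e-01  3.69456555e-01  1.70434461e+00 -1.76101460e-05
  1.06790428e+00 -4.24749155e-01]
[322.60790735 158.79351878]
[321.68196572 192.24165869]
316.4 145 [443.98420556 238.67447043  71.        ]
316.4 155 [452.54862501 235.55244334  71.        ]
315.8 257 [549.97305127 199.34393981  68.        ]
293 257 [542.14193112 177.57066204  68.        ]
337 257 [557.25348159 219.58610548  68.        ]
```

View pics/w2.png

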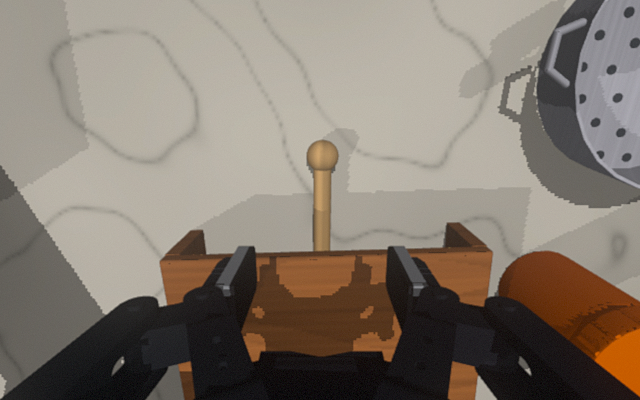

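The knob is at (322,155) and the handle runs straight down at column 322, so it is in line with the tool. The riser edge is at row 252, which puts it at y ≈ -184. The ball is at y ≈ -117.6. I'm gripping at y ≈ -146.

>>> {"method": "servo_tool", "body": {
  "plan": [
    [0.05,[0.0025,0,0.05],0],
    [0.05,[0,0,0.05],0],
    [0.05,[0,0,0.035],0],
    [0.05,[0,0,0.016],0],
    [0.05,[0,0,0],0],
    [0.0,[0,0,0],0],
    [0.0,[0,0,0],0],
    [0.0,[0,0,0],0],
    [0.0,[0,0,0],0]
  ],
  "force": 40
}}

```text
t: 4.58
tcp_pos: [531.2, -147.3, 6.7]
ee_rot: [3.139, 0.001, 1.594]
wrist_force: [-1.2, -0.0, 6.1]
gripper_width: 14.0
grip_force: 39.1
```

>>> {"method": "servo_tool", "body": {
  "plan": [
    [0.0,[0.01,0,0],0],
    [0.0,[0.02,0,0],0],
    [0.0,[0.03,0,0],0],
    [0.0,[0.03,0,0],0],
    [0.0,[0.03,0,0],0],
    [0.0,[0.03,0,0],0],
    [0.0,[0.03,0,0],0],
    [0.0,[0.02,0,0],0],
    [0.0,[0.015,0,0],0],
    [0.0,[0,0,0],0]
  ]
}}

```text
t: 5.82
tcp_pos: [526.5, 70.0, 6.6]
ee_rot: [3.139, -0.001, 1.594]
wrist_force: [-0.1, 6.8, 8.9]
gripper_width: 14.1
grip_force: 39.4
```

>>> {"method": "servo_tool", "body": {
  "plan": [
    [0.05,[0,0,0],0],
    [0.05,[0,0,0],0],
    [0.05,[0,0,0],0],
    [0.06,[0,0,-0.04],0],
    [0.06,[-0.03,0,-0.055],0],
    [0.06,[-0.04,0,-0.055],0],
    [0.06,[0,0,0],0],
    [0.06,[0,0,0],0]
  ]
}}

```text
t: 6.82
tcp_pos: [526.2, 1.5, 150.2]
ee_rot: [-3.141, -0.0, 1.592]
wrist_force: [0.2, 1.6, -0.2]
gripper_width: 60.0
grip_force: 0.0
```

Run:
```python
from h import *
K,T=cam('wrist'); im=manip.get_image('wrist'); np.savez('w3.npz',im=im,K=K,T=T); save(im,'w3.png'); s=manip.state(); print(s['tcp_pos'],s['ee_rot'],s['t'],s['wrist_force'])
for y in (97,67,-7,-129,-184): print(y,proj(K,T,(530,y,14)))
```

```text
[525.54001292   1.91698322 149.47738925] [-3.13897666e+00 -5.88056899e-04  1.59325977e+00] 6.875 [-0.53749956 -0.08086003  0.44745695]
97 [329.70315261  74.46352834]
67 [328.67638673 113.57317076]
-7 [326.39456004 200.48823846]
-129 [323.26177054 319.81658721]
-184 [322.05318498 365.85176406]
```

View pics/w3.png

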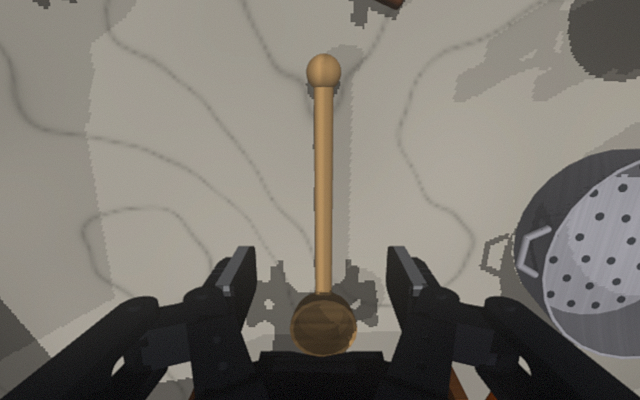

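The ladle is out and let go: the knob is at (323,71), y ≈ 99, and the bowl is at (324,322), y ≈ -130. The bowl is well clear of the riser edge at y ≈ -184. Now I grip mid-handle at y ≈ -5.

>>> {"method": "servo_tool", "body": {
  "plan": [
    [0.05,[-0.0065,0,0.05],0],
    [0.05,[0,0,0.05],0],
    [0.05,[0,0,0.03],0],
    [0.05,[0,0,0.0155],0],
    [0.05,[0,0,0],0],
    [0.0,[0,0,0],0],
    [0.0,[0,0,0],0],
    [0.0,[0,0,0],0],
    [0.0,[0,0,0],0]
  ],
  "force": 80
}}

```text
t: 8.0
tcp_pos: [528.0, -5.1, 6.6]
ee_rot: [3.139, 0.0, 1.593]
wrist_force: [-0.7, 0.2, 7.5]
gripper_width: 12.9
grip_force: 78.2
```

>>> {"method": "servo_tool", "body": {
  "plan": [
    [0.0,[0,0,-0.03],0],
    [0.0,[0,0,-0.05],0],
    [0.0,[0,0,-0.05],0],
    [0.0,[0.0438,-0.0024,0],0],
    [0.0,[0.0438,-0.0024,0],0],
    [0.0,[0.0438,-0.0025,0],0],
    [0.0,[0.0438,-0.0025,0],0],
    [0.0,[0.0438,-0.0024,0],0],
    [0.0,[0,0,0],-9.7],
    [0.0,[0,0,0],-9.7]
  ]
}}

```text
t: 9.25
tcp_pos: [509.5, 214.4, 135.6]
ee_rot: [3.141, 0.0, 1.939]
wrist_force: [-0.6, -1.2, -1.4]
gripper_width: 12.9
grip_force: 78.3
```

>>> {"method": "servo_tool", "body": {
  "plan": [
    [0.0,[0,0,0],-9.7],
    [0.0,[0,0,0],-9.7],
    [0.0,[0,0,0],-9.7],
    [0.0,[0,0,0],-9.7],
    [0.0,[0,0,0],-9.7],
    [0.0,[0,0,0],0],
    [0.0,[0,0,0],0]
  ]
}}

```text
t: 10.12
tcp_pos: [509.8, 213.6, 135.4]
ee_rot: [3.142, 0.0, 2.775]
wrist_force: [-0.1, -0.5, -1.5]
gripper_width: 13.0
grip_force: 78.3
```

Run:
```python
from h import *
K,T=cam('wrist'); im=manip.get_image('wrist'); np.savez('w4.npz',im=im,K=K,T=T); save(im,'w4.png'); s=manip.state(); print(s['tcp_pos'],s['ee_rot'],s['t'],s['wrist_force'],s['gripper_width'])
t=np.array(s['tcp_pos'])+[0,0,8]; e=R.from_euler('xyz',s['ee_rot']).as_matrix()[:,0]
for a in (104,62,0): print(a,proj(K,T,t+a*e))
```

```text
[509.80038043 213.5721475  135.35839191] [3.14157409e+00 1.14926877e-04 2.77586411e+00] 10.175 [ 0.42905345 -0.64309247 -1.69810367] 12.868305648077195
104 [319.31841844  12.94788828]
62 [319.62346119 130.63461831]
0 [319.98663054 270.74682198]
```

View pics/w4.png

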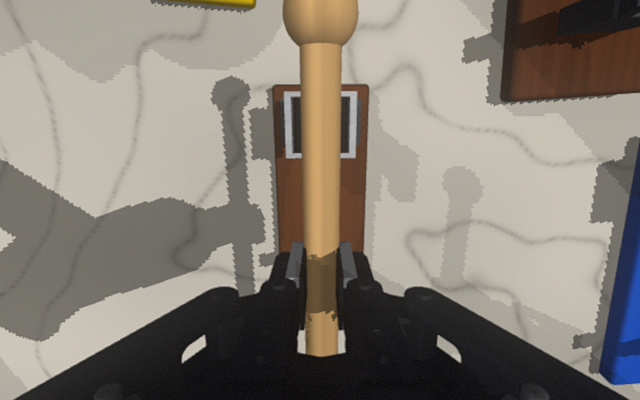

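The ladle is held over the rest. The handle is at column ≈321 and the jaw plates span 284–357, centred at about 320.5. I'll put numbers on that before pressing.

Run:
```python
from h import *
d=np.load('w4.npz'); im=d['im'];K=d['K'];T=d['T']; s=manip.state()
V=im.max(2).astype(int); hsv=cv2.cvtColor(im,cv2.COLOR_RGB2HSV)
t=np.array(s['tcp_pos']); Rm=R.from_euler('xyz',s['ee_rot']).as_matrix()
def loc(u,v,z): return (Rm.T@(ray(K,T,u,v,z)-t))[:2].round(1)
for r in (105,125,145):
    row=im[r,265:380].astype(int); gray=(row.min(1)>110); i=np.nonzero(gray)[0]+265; 
    rod=np.nonzero((hsv[r,265:380,1]>60)&(hsv[r,265:380,2]>110))[0]+265
    i=i[(i>280)&(i<360)]; print(r,'plates',i.tolist(),'rod',rod.min(),rod.max())
    lo,hi=i[i<320],i[i>320]; c=(lo.min()+hi.max())/2; print(' jaw c',c,loc(c,r,71),'rod c',(rod.min()+rod.max())/2,loc((rod.min()+rod.max())/2,r,143))
for r in (180,220): 
    b=np.nonzero((hsv[r,265:380,1]>110)&(hsv[r,265:380,2]<125))[0]+265; print(r,b.min(),b.max(),loc((b.min()+b.max())/2,r,14))
print('plank end',loc(321,85,14),'plates',loc(292,91,71),loc(292,158,71),'rod/ball',loc(321,43,143))
```

```text
105 plates [284, 285, 286, 287, 288, 289, 290, 291, 315, 316, 350, 351, 352, 353, 354, 355, 356] rod 302 340
 jaw c 320.0 [72.2 -0.1] rod c 321.0 [71.8  0.6]
125 plates [285, 286, 287, 288, 289, 290, 291, 349, 350, 351, 352, 353, 354, 355, 356] rod 302 340
 jaw c 320.5 [60.4  0.2] rod c 321.0 [64.2  0.6]
145 plates [286, 287, 288, 289, 290, 291, 292, 349, 350, 351, 352, 353, 354, 355] rod 302 340
 jaw c 320.5 [48.3  0.2] rod c 321.0 [56.3  0.5]
180 277 364 [13.5  0. ]
220 279 363 [-21.2   0.4]
plank end [87.   0.5] plates [ 80.2 -16.7] [ 40.2 -17.8] rod/ball [94.1  0.6]
```

>>> {"method": "servo_tool", "body": {
  "plan": [
    [0.0,[0,0,0.035],0],
    [0.0,[0,0,0.03],0],
    [0.0,[0,0,0.005],0],
    [0.0,[0,0,0.005],0],
    [0.0,[0,0,0.005],0],
    [0.0,[0,0,0.004],0],
    [0.0,[0,0,0.003],0],
    [0.0,[0,0,0.001],0],
    [0.0,[0,0,0],0]
  ]
}}

```text
t: 11.3
tcp_pos: [510.9, 213.6, 47.7]
ee_rot: [3.141, 0.002, 2.779]
wrist_force: [-1.2, -0.1, 1.3]
gripper_width: 12.7
grip_force: 78.7
```

>>> {"method": "servo_tool", "body": {
  "plan": [
    [0.0,[0,0,0.0015],0],
    [0.0,[0,0,0.0015],0],
    [0.0,[0,0,0],0]
  ]
}}

```text
t: 11.68
tcp_pos: [511.0, 213.7, 47.4]
ee_rot: [3.14, 0.003, 2.779]
wrist_force: [-8.5, -3.6, 28.9]
gripper_width: 13.0
grip_force: 82.3
```

Run:
```python
from h import *
K,T=cam('wrist'); im=manip.get_image('wrist'); s=manip.state(); print(s['tcp_pos'],s['wrist_force'],s['moment'],s['gripper_width'])
sc=manip.get_image('scene'); a=cv2.resize(sc[125:215,280:370],(400,400),interpolation=2)
save(np.hstack([a,cv2.resize(im,(400,250))[:, :] if 0 else im[0:400,120:520]]),'w5.png')
```

```text
[511.03439569 213.66763523  47.38469647] [-7.17731273 -4.09266741 28.95961133] [-0.5069303   1.30722357 -0.00408751] 12.626735301480064
```

View pics/w5.png

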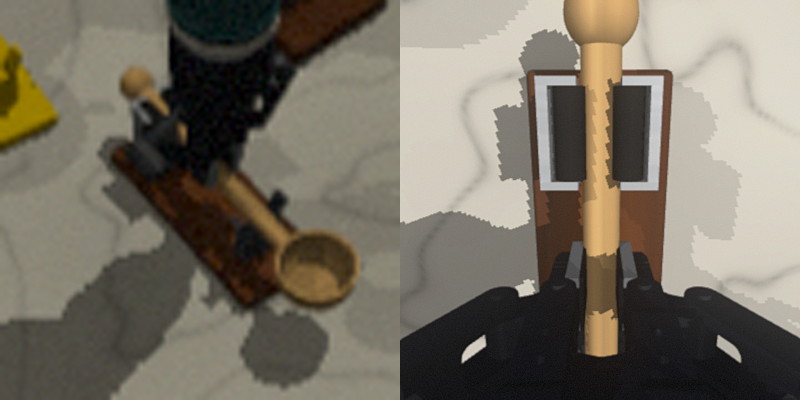

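The handle is under the rollers and firmly seated (29 N at z = 47.4), the bowl is beyond the saddle and opens upwards. I'll ease off the press, release, and retreat straight up.

>>> {"method": "servo_tool", "body": {
  "plan": [
    [0.0,[0,0,-0.0025],0],
    [0.0,[0,0,0],0],
    [0.04,[0,0,0],0],
    [0.04,[0,0,0],0],
    [0.04,[0,0,0],0],
    [0.04,[0,0,-0.02],0],
    [0.04,[0,0,-0.04],0],
    [0.04,[0,0,-0.05],0],
    [0.04,[0,0,0],0],
    [0.04,[0,0,0],0]
  ]
}}

```text
t: 13.02
tcp_pos: [509.5, 213.5, 156.3]
ee_rot: [-3.141, -0.0, 2.779]
wrist_force: [-0.1, 0.1, -0.4]
gripper_width: 40.2
grip_force: 0.0
```

Run:
```python
from h import *
K,T=cam('wrist'); im=manip.get_image('wrist'); s=manip.state(); print(s['tcp_pos'],s['wrist_force'],s['t'])
sc=manip.get_image('scene'); a=cv2.resize(sc[125:215,280:370],(400,400),interpolation=2)
save(np.hstack([a,im[0:400,120:520]]),'w6.png')
c=np.array([511.2,213.5,55.]);e=np.array([.935,-.355,0])
for x in (-104,-62,0,122): print(x,proj(K,T,c+e*(x-3)))
```

```text
[508.89673402 213.36498    155.58905597] [-0.29330166 -0.27159726 -0.03881226] 13.075
-104 [321.13778504  54.64102271]
-62 [321.18917658 118.0337953 ]
0 [321.25644739 201.01406837]
122 [321.3654035  335.41421653]
```

View pics/w6.png

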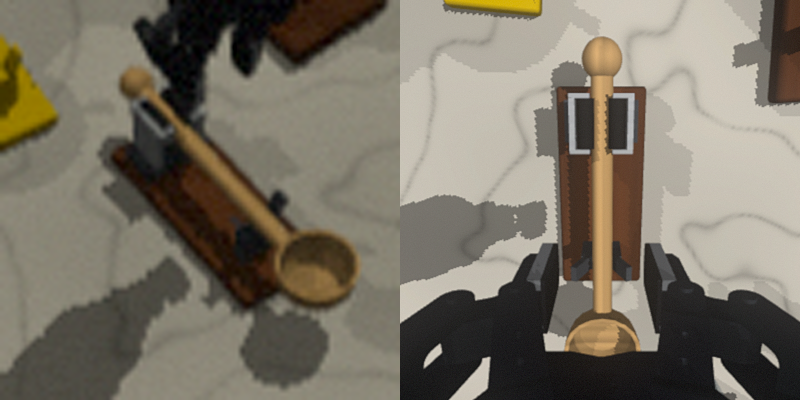

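The ladle sits centred and level in the jaw and saddle. The knob is at row 56 against 55 predicted, the bowl is beyond the saddle and the gripper is clear, so I'm handing in.

```bash
python3 -c "
from plant import manip
print(manip.sign_off())"
```

```text
the job is handed in; nothing more can be done
None
```

The ladle was drawn out, laid down and let go, then pressed into the small dark-brown rest; the last images show it under the jaw rollers, level, bowl up and beyond the saddle, and the job was handed in at about 13 s with the judge's verdict not shown.

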